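# Grade a coil spring on the bench tester

## Task

Grade the spring that stands on the tester plate: press its cap straight down until its top is level with the tops of the two gauge posts, hold it there for about a second while you read the force (soft below 7.5 N, stiff above 13.5 N, medium between), and never squash it solid or load the plate beyond 24 N. Then let it up, lift it off and stand it upright, fully home, in the matching well of the grading block (one pip soft, two pips medium, three pips stiff). Leave the two spare springs in their rack, and the screwdriver and the brass connector where they lie.

Things in the scene. Friction and masses are not known exactly. Their poses are not given: they have to be found in the camera images.
- load_plate: round aluminium load plate of the spring tester, 56 mm across; origin at the centre of its top face, about 30 mm above the table, axes of the tester. It sinks 0.1 mm per newton. On it a rim, 33 mm inside diameter, 2.5 mm high, inside which the spring to be graded stands. The tester is a flat grey casting (130 x 230 mm, top 22 mm above the table); place and yaw (within 0.3 rad) vary
- mark (a point): the marked height: midway between the flat tops of the tester's two upright steel gauge posts (10 mm thick, tops 69 mm above the table), on the load plate's axis; axes of the tester. The posts stand 40 mm either side of the plate's centre along the tester's y, so a gripper that takes the spring should close along the tester's x. A free spring's top stands 13 mm above the mark
- needle (a joint): needle of the tester's dial, rad: load on the plate, 0.1 rad per newton, zeroed with a spring standing free on the plate (within 0.04 rad); grows clockwise seen from above. The dial is a white disc, face up, with short ticks at 0, 5, 10, 15, 20 N and two long bold lines at 7.5 N and 13.5 N that part soft, medium and stiff. A wrist force sensor shows the same force
- max_hand (a joint): brass drag hand with a T-shaped end on the same dial, rad, same scale and sense: the needle pushes it on and it stays at the highest load since the start; it starts somewhere at 0.15 to 0.4 rad
- dial (a point): centre of the dial face (76 mm across), 118 mm from the plate's centre along the tester's -y, 35 mm above the table. At 10.5 N the needle points to the tester's -x
- spring_a_mid (a point): spring a: point on its axis 26 mm above its underside (its middle when free), fixed to its foot, z up. Three springs look alike: dark steel foot (30 mm diameter, 10 mm high), open coil (24 mm diameter), bright steel cap (26 mm diameter, 14 mm high), 52 mm tall, 0.1 kg. Any one of the three stands on the load plate; the others are spares. Lift it by the cap, gripped at its sides; the coil does not stretch
- spring_a_top (a point): centre of the top face of spring a's cap; it comes down as the spring is pressed. It begins to give at 1 to 4.5 N, then stiffens evenly; level with the mark it takes about 5 N (if soft), 9.6 N (if medium) or 17 N (if stiff). Its grade cannot be seen
- spring_a_cap (a joint): how far the cap of spring a is pressed down, m: 0 free, 0.011 to 0.013 at the mark, squashed solid above 0.016
- spring_b_mid (a point): spring b: point on its axis 26 mm above its underside (its middle when free), fixed to its foot, z up. Three springs look alike: dark steel foot (30 mm diameter, 10 mm high), open coil (24 mm diameter), bright steel cap (26 mm diameter, 14 mm high), 52 mm tall, 0.1 kg. Any one of the three stands on the load plate; the others are spares. Lift it by the cap, gripped at its sides; the coil does not stretch
- spring_b_top (a point): centre of the top face of spring b's cap; it comes down as the spring is pressed. It begins to give at 1 to 4.5 N, then stiffens evenly; level with the mark it takes about 5 N (if soft), 9.6 N (if medium) or 17 N (if stiff). Its grade cannot be seen
- spring_b_cap (a joint): how far the cap of spring b is pressed down, m: 0 free, 0.011 to 0.013 at the mark, squashed solid above 0.016
- spring_c_mid (a point): spring c: point on its axis 26 mm above its underside (its middle when free), fixed to its foot, z up. Three springs look alike: dark steel foot (30 mm diameter, 10 mm high), open coil (24 mm diameter), bright steel cap (26 mm diameter, 14 mm high), 52 mm tall, 0.1 kg. Any one of the three stands on the load plate; the others are spares. Lift it by the cap, gripped at its sides; the coil does not stretch
- spring_c_top (a point): centre of the top face of spring c's cap; it comes down as the spring is pressed. It begins to give at 1 to 4.5 N, then stiffens evenly; level with the mark it takes about 5 N (if soft), 9.6 N (if medium) or 17 N (if stiff). Its grade cannot be seen
- spring_c_cap (a joint): how far the cap of spring c is pressed down, m: 0 free, 0.011 to 0.013 at the mark, squashed solid above 0.016
- well_1 (a point): centre of the floor of well 1 (one pip: for a soft spring) of the aluminium grading block; 12 mm above the table; axes of the block. The block is 80 x 200 x 24 mm, with three round wells in a row along its y, 62 mm apart, 34 mm diameter, 12 mm deep below its flat top; raised pips at the block's -x edge, 38 mm from each well's centre, number them, from +y to -y
- well_2 (a point): centre of the floor of well 2 (middle, two pips: for a medium spring) of the aluminium grading block; 12 mm above the table; axes of the block. The block is 80 x 200 x 24 mm, with three round wells in a row along its y, 62 mm apart, 34 mm diameter, 12 mm deep below its flat top; raised pips at the block's -x edge, 38 mm from each well's centre, number them, from +y to -y
- well_3 (a point): centre of the floor of well 3 (three pips: for a stiff spring) of the aluminium grading block; 12 mm above the table; axes of the block. The block is 80 x 200 x 24 mm, with three round wells in a row along its y, 62 mm apart, 34 mm diameter, 12 mm deep below its flat top; raised pips at the block's -x edge, 38 mm from each well's centre, number them, from +y to -y
- rack: grey plastic rack, 60 x 150 x 34 mm, origin at the centre of its underside; holds the two spare springs upright at y +40 and -40 mm, their feet 30 mm above the table
- screwdriver: screwdriver lying on the bench, bystander
- connector: upright brass connector body, 18 mm diameter, 35 mm high, bystander; origin at the centre of its underside
Not all that is in view belongs to the job. What is shaped like the part that bears spring_a_mid but brown is not meant.

How it is judged:
By the outcome, as a careful person would: the job done as asked, in the order asked, and still so for the second after the job is handed in, with the robot touching nothing.
It also fails if it takes over 51 s, if anything falls off the work surface, if the arm or the gripper's body presses on something with over 40 N, if the wrist force passes 120 N, or if a joint passes its speed limit or range.

## Robot

A 6-joint arm with a two-finger parallel gripper is mounted at the origin on the work surface. World frame = base frame: x ahead of the robot, y to its left, z up, the work surface at z = 0. Lengths are in m, angles in rad, forces in N, time in s.
With the tool pointing down it reaches from about 0.25 to 0.775 m from the base axis. Payload 4 kg.
Tool frame: the origin (TCP) lies at the centre of the arm's flange, where the gripper is bolted on; the fingertips stand 199 mm ahead of it and the grasp point (between the pads) lies 180 mm ahead of it (robot.tcp_to_tips is the distance from the TCP to the fingertips, in m); z points along the fingers, y is the line along which they close (so a half turn about z gives the same grasp; the last joint's range is limited). The gripper opens to 94 mm and grips with 3 to 60 N. Pads are 16 mm wide; open, the fingers measure 119 mm over their backs; the gripper's body (75 mm by 177 mm) begins 78 mm behind the grasp point.
Start: joints at [-1.439, 0.087, 1.371, -0, 1.684, -0.103], TCP at [0.128, -0.535, 0.405] pointing down, gripper open.
Joint ranges: [-3.1, 3.1], [-0.76, 2.03], [0.27, 2.55], [-1.08, 4.22], [0.17, 2.65], [-2.57, 2.57]. Speed limits (rad/s): [2.79, 2.79, 3.14, 3.14, 3.14, 3.14].

## Interface

Orientations are given as [roll, pitch, yaw] about the fixed x, y, z axes, in that order (R = Rz(yaw) Ry(pitch) Rx(roll)).
In Python, from bench import telemetry, snapshot, ticket, robot gives the robot as it stands.
- The arm moves only by the tool apply_moves, never from a script. Its argument "moves" is a list that holds one entry, the list of rows, each a list of 5 numbers: the shift along the tool's x, y, z in units of 50 mm (1.0 is 50 mm), then the turn about the tool's z in units of 10 degrees (1.0 is 10 degrees), then the closure, from 0 (fully open) to 1 (shut). A call has 1 to 10 rows; each row is the pose to reach, as a shift and turn from the pose commanded when the call began, along the tool's axes at that moment; what a row does not reach only later rows make up. A row lasts 1/8 s, in which the tool goes at most 62.5 mm and 10.7 degrees, less where a joint would pass 70% of its speed; a pose out of reach is approached as far as the arm can. A call with a gripper value outside its range is refused whole. The fingers move at their own pace and stop on an object; the grip force is fixed at half the most. Time passes only in rows, so rows that repeat a pose let the fingers close. It gives the time, the measured TCP pose, the force, the opening and the grip force at its end, in the units of the state.
- telemetry.get_obs(): the state, without advancing time (a new reading comes with each control period).
- snapshot(name): name is "scene" or "side" or "wrist"; returns a dict with "image" (400x640x3 uint8, red, green, blue), "fovy" (degrees; the focal length in pixels is half the picture's height over the tangent of half this angle, whatever the lens; pixels are square), "cx", "cy" (the principal point, pixels), "D" ([k1, k2, p1, p2, k3] as OpenCV has them; the pictures are not rectified), "R" (3x3) and "t" (3): a world point X has camera coordinates R X + t. Camera axes: x right, y down, z forward; pixel columns grow to the right and rows downward; lengths in m; the calibration is good to about 2 mm. A picture is of the moment at which its call begins. There is no depth.
- ticket.close_job(): hands the job in; it is judged then, once.
The state is a dict: "time": time; "joint_positions": joint angles; "qvel": joint speeds; "joint_torque": joint torques, N m; "tool_pos": TCP position; "ee_rot": TCP orientation; "wrist_force": force on the tool from outside, world axes, zero at the start; "wrist_torque": the same for the moment, N m; "width": finger opening in m; "finger_force": force on a finger pad.
Only numpy, scipy, OpenCV 4.12 (cv2) and the standard library are available. Lean on these libraries where they do the work, as an engineer would, in place of code of your own. Each camera call takes 0.05 s, during which the arm holds its last target. There are 200 camera calls.

## Working session

There is one attempt and no reset: what is moved stays moved. The work goes in short steps, Python scripts to look and compute and a tool call to move; the robot and the scene stay as the last step left them, time stands still between calls to the robot, and variables do not carry over. Pictures are saved under pics/ and viewed, at most 10 in all, crops included, and the job is handed in when it is done.

Besides the shell and the picture viewer there is one more tool, called after "Request:" as name([rows], argument=value, ...), one row to a line, values as JSON. apply_moves: Moves the arm, as the interface text tells. Its arguments: {"type":"object","properties":{"moves":{"type":"array","items":{"type":"array","items":{"type":"array","items":{"type":"number"}}}}},"required":["moves"]}

```bash
mkdir -p pics
cat > h.py <<'E'
import numpy as np, cv2
from bench import telemetry, snapshot, ticket, robot
def K(s):
    f=200/np.tan(np.radians(s["fovy"])/2); return np.array([[f,0,s["cx"]],[0,f,s["cy"]],[0,0,1.]])
def snap(n,name=None):
    s=snapshot(n)
    if name: cv2.imwrite(f"pics/{name}.png",s["image"][:,:,::-1])
    return s
def ray(s,uv):
    p=cv2.undistortPoints(np.array(uv,float).reshape(-1,1,2),K(s),np.array(s["D"],float)).reshape(-1,2)
    R=np.array(s["R"]);t=np.array(s["t"])
    return -R.T@t, np.c_[p,np.ones(len(p))]@R
def onz(s,uv,z):
    c,d=ray(s,uv); z=np.broadcast_to(z,len(d)); return c+d*((z-c[2])/d[:,2])[:,None]
def proj(s,X):
    R=np.array(s["R"]);t=np.array(s["t"])
    return cv2.projectPoints(np.array(X,float).reshape(-1,1,3),cv2.Rodrigues(R)[0],t,K(s),np.array(s["D"],float))[0].reshape(-1,2)
E
python3 - <<'E'
from h import *
import pickle
S={n:snap(n) for n in("scene","side","wrist")}
pickle.dump(S,open("s0.pkl","wb"))
for n in ("scene","side","wrist"):
    cv2.imwrite(f"pics/{n}0.png",S[n]["image"][:,:,::-1]); s=S[n];print(n,s["fovy"],-np.array(s["R"]).T@s["t"],s["D"])
o=telemetry.get_obs();print(o)
E
```

```text
scene 53.404243109446725 [1.07999252 0.26805735 0.5038846 ] [-0.09377651  0.          0.          0.          0.        ]
side 46.77034882082464 [ 0.25626763 -0.56771076  0.78963769] [-0.10741771  0.          0.          0.          0.        ]
wrist 64.10767984829695 [ 0.19834099 -0.51690977  0.38525112] [-0.02450108  0.          0.          0.          0.        ]
{'time': 0.15, 'joint_positions': array([-1.43913136e+00,  8.77830682e-02,  1.37188636e+00, -1.78852312e-05,
        1.68358256e+00, -1.03085452e-01]), 'qvel': array([ 2.71034731e-04, -1.98181057e-03, -3.88785508e-03,  9.96768643e-04,
        2.34155007e-04, -3.07908309e-05]), 'joint_torque': array([ 1.25513117e-03, -3.40644658e+01, -3.02791536e+01,  7.17811519e-02,
        3.05122614e-02, -1.22529564e-04]), 'tool_pos': array([ 0.12791991, -0.53483248,  0.40378447]), 'ee_rot': array([-3.13994029e+00, -1.53070222e-04,  2.34748291e-01]), 'wrist_force': array([-0.37474612,  0.18694688, -0.22124331]), 'wrist_torque': array([-0.01331671, -0.0339072 , -0.02421749]), 'finger_force': 0.0, 'width': 0.09412272836154609}
```

View pics/scene0.png

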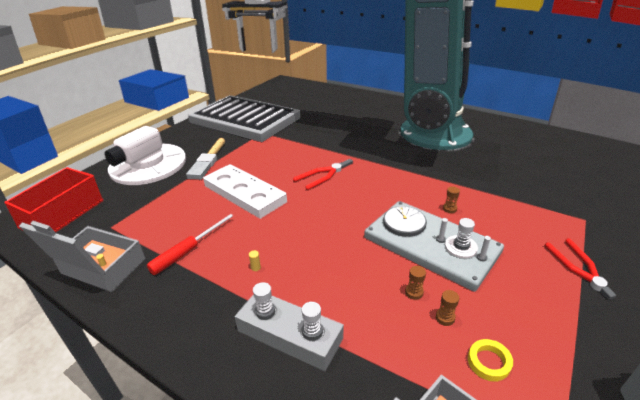

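View pics/side0.png

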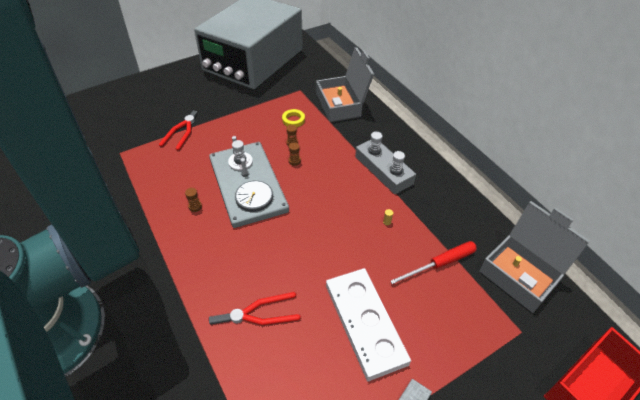

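The scene view shows the tester with its dial at (405,220) and the spring at (463,240), and the grading block at (245,190). In the side view the dial is at (254,195), the spring at (239,152) and the wells at (355,287), (368,317) and (384,346). One pip is at (338,293) and three are at (362,355).

Run:
```python
from h import *
import pickle
S=pickle.load(open("s0.pkl","rb")); s=S["side"];c=S["scene"]
print("dial",onz(s,[[254,194]],.035),onz(c,[[405,220]],.035))
print("spring top",onz(s,[[237,145]],.082),onz(c,[[466,225]],.082))
print("wells rim",onz(s,[[355,287],[370,317],[385,347]],.024))
print("wells rim scene",onz(c,[[224,178],[243,188],[262,197]],.024))
print("block corners",onz(s,[[327,277],[362,269],[409,362],[371,378]],.024))
print("tester corners",onz(s,[[210,154],[259,143],[288,211],[233,224]],.022))
```

```text
dial [[0.47854673 0.08116218 0.035     ]] [[0.48515758 0.08719009 0.035     ]]
spring top [[0.49432492 0.19532222 0.082     ]] [[0.50649687 0.20124661 0.082     ]]
wells rim [[ 0.5465057  -0.21908358  0.024     ]
 [ 0.53583221 -0.28531341  0.024     ]
 [ 0.52595746 -0.34643413  0.024     ]]
wells rim scene [[ 0.52894361 -0.33962562  0.024     ]
 [ 0.53994172 -0.27209331  0.024     ]
 [ 0.54705658 -0.21250977  0.024     ]]
block corners [[ 0.51202274 -0.17340619  0.024     ]
 [ 0.58034638 -0.19227675  0.024     ]
 [ 0.54559442 -0.39003467  0.024     ]
 [ 0.47401265 -0.37946178  0.024     ]]
tester corners [[0.44493091 0.2633038  0.022     ]
 [0.56452162 0.239479   0.022     ]
 [0.52497973 0.01119285 0.022     ]
 [0.40793016 0.03758244 0.022     ]]
```

Request:
apply_moves([
  [[8.1,-1.87,0.48,-6.7,1],[8.1,-1.87,0.48,-6.7,1],[8.1,-1.87,0.48,-6.7,1],[8.1,-1.87,0.48,-6.7,1],[8.1,-1.87,0.48,-6.7,1],[8.1,-1.87,0.48,-6.7,1],[8.1,-1.87,0.48,-6.7,1],[8.1,-1.87,0.48,-6.7,1],[8.1,-1.87,0.48,-6.7,1],[8.1,-1.87,0.48,-6.7,1]],
])

```text
time: 1.4
tool_pos: [0.499, -0.3506, 0.3809]
ee_rot: [-3.141, 0.0, 1.402]
wrist_force: [-0.3, -0.1, -0.4]
width: 0.0007
finger_force: 0.0
```

Run:
```python
from h import *
import pickle
s=snap("wrist","w1");pickle.dump(s,open("w1.pkl","wb"))
print(np.array(s["R"]),-np.array(s["R"]).T@s["t"]);o=telemetry.get_obs();print(o["time"],o["tool_pos"],o["ee_rot"],o["width"],o["wrist_force"])
print(proj(s,[[.5465,-.2191,.024],[.535,-.282,.024],[.526,-.346,.024]]))
```

```text
[[ 9.85658759e-01 -1.68750554e-01  2.49164960e-04]
 [-1.63481301e-01 -9.54513288e-01  2.49355664e-01]
 [-4.18410750e-02 -2.45820328e-01 -9.68411943e-01]] [ 0.51113237 -0.27814448  0.36244287]
1.45 [ 0.49901787 -0.3506337   0.38098834] [3.14143650e+00 4.79251515e-04 1.40206269e+00] 0.0005449425386541617 [-0.00652138 -0.22594806  0.13825804]
[[346.11977924  50.32958922]
 [344.28069755 117.29332438]
 [345.00826492 179.13495707]]
```

View pics/w1.png

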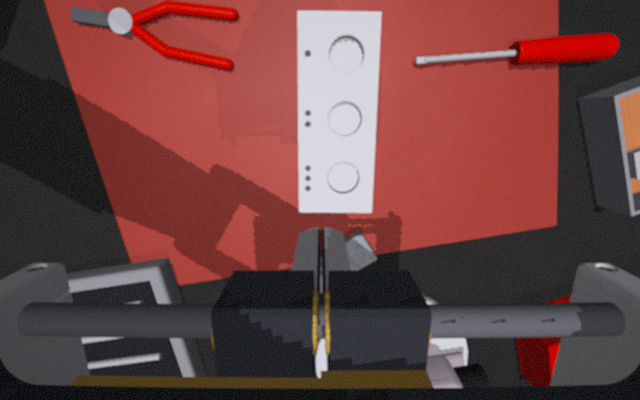

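The wrist view shows the block with its wells at (346,53), (344,118) and (343,178). One pip is at (307,53) and three are near (307,178), so well 1 is the far one (+y).

Request:
apply_moves([
  [[9.34,-1.8,0,0,1],[9.34,-1.8,0,0,1],[9.34,-1.8,0,0,1],[9.34,-1.8,0,0,1],[9.34,-1.8,0,0,1],[9.34,-1.8,0,0,1],[9.34,-1.8,0,0,1],[9.34,-1.8,0,0,1],[9.34,-1.8,0,0,1],[9.34,-1.8,0,0,1]],
])

```text
time: 2.7
tool_pos: [0.4888, 0.1246, 0.3808]
ee_rot: [3.141, 0.001, 1.403]
wrist_force: [0.2, -0.5, -0.3]
width: 0.0005
finger_force: 0.0
```

Run:
```python
from h import *
import pickle
s=pickle.load(open("w1.pkl","rb"))
im=s["image"]; m=((im.min(2)>170)).astype(np.uint8); m[225:]=0
cs,_=cv2.findContours(m,cv2.RETR_EXTERNAL,cv2.CHAIN_APPROX_NONE); c=max(cs,key=cv2.contourArea)
P=onz(s,c.reshape(-1,2)+0.,.024)[:,:2]
r=cv2.minAreaRect((P*1000).astype(np.float32)); print(r, cv2.boxPoints(r)/1000)
s=snap("wrist","w2");pickle.dump(s,open("w2.pkl","wb"))
o=telemetry.get_obs();print(o["time"],o["tool_pos"],o["ee_rot"])
```

```text
((527.3121948242188, -281.9183044433594), (201.13272094726562, 80.92276000976562), 79.8082504272461) [[ 0.46969473 -0.37373847]
 [ 0.54934067 -0.3880572 ]
 [ 0.5849297  -0.19009815]
 [ 0.5052838  -0.17577942]]
2.75 [0.4888507  0.12432256 0.38081218] [3.14115457e+00 6.12735853e-04 1.40207855e+00]
```

View pics/w2.png

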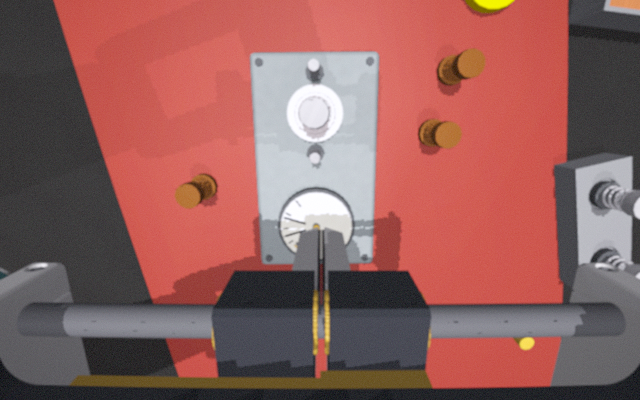

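The cap is at (314,112) inside the plate ring. The post tops are at (314,64) and (315,152), and the dial is at (316,222) with its needle on the left, partly hidden by the fingers. I'll zoom in on both areas.

Run:
```python
import pickle,cv2,numpy as np
a=pickle.load(open("w2.pkl","rb"))["image"][40:260,240:390];b=pickle.load(open("w1.pkl","rb"))["image"][20:200,290:385]
a=cv2.resize(a,None,fx=2.7,fy=2.7,interpolation=2);b=cv2.resize(b,None,fx=3.3,fy=3.3,interpolation=2)
c=np.zeros((594,405+314,3),np.uint8);c[:a.shape[0],:405]=a;c[:b.shape[0],405:405+b.shape[1]]=b
cv2.imwrite("pics/z1.png",c[:,:,::-1])
```

```text
(no output)
```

View pics/z1.png

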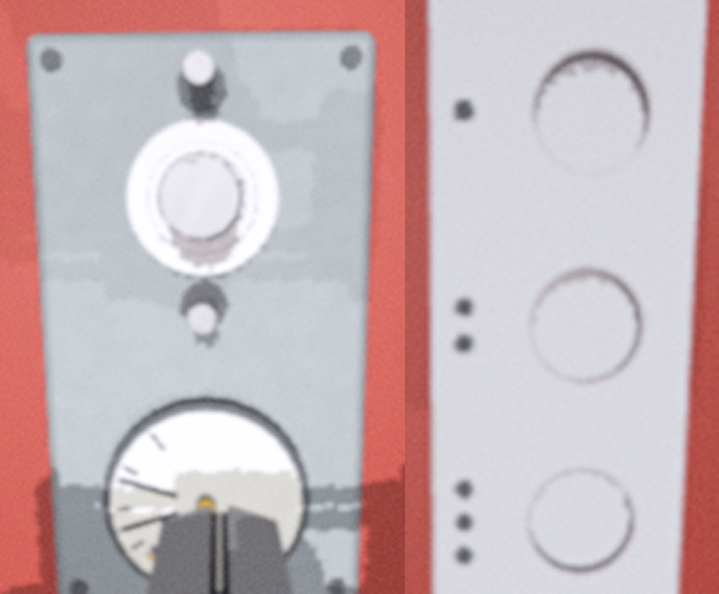

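Run:
```python
from h import *
import pickle
s=pickle.load(open("w2.pkl","rb"));w=pickle.load(open("w1.pkl","rb"))
p=onz(s,[[313.7,112.2],[313.5,65],[314.6,157.6],[314.6,112.6]],[.082,.069,.069,.0315]);print(p,(p[1]+p[2])/2, np.arctan2(-(p[1]-p[2])[0],(p[1]-p[2])[1]))
q=onz(w,[[346.5,53.7],[344.7,118.3],[343.2,177.4]],.024);print(q,q.mean(0))
```

```text
[[0.49579825 0.20227639 0.082     ]
 [0.50219955 0.24124462 0.069     ]
 [0.48939653 0.16268645 0.069     ]
 [0.49571855 0.20267906 0.0315    ]] [0.49579804 0.20196554 0.069     ] -0.16155468812127022
[[ 0.54640228 -0.22221484  0.024     ]
 [ 0.53527277 -0.28306675  0.024     ]
 [ 0.52436806 -0.34379801  0.024     ]] [ 0.5353477  -0.28302653  0.024     ]
```

Request:
apply_moves([
  [[1.56,-0.12,0.6,-0.04,1],[1.56,-0.12,1.4,-0.04,1],[1.56,-0.12,1.8,-0.04,1],[1.56,-0.12,1.86,-0.04,1],[1.56,-0.12,1.86,-0.04,1],[1.56,-0.12,1.86,-0.04,1]],
])

```text
time: 3.5
tool_pos: [0.4965, 0.203, 0.2895]
ee_rot: [3.139, -0.001, 1.41]
wrist_force: [-0.3, 0.6, 0.2]
width: 0.0007
finger_force: 0.0
```

Run:
```python
from h import *
import pickle
o=telemetry.get_obs();print(o["time"],o["tool_pos"],o["ee_rot"],o["wrist_force"])
a=snap("side");b=snap("scene");w=snap("wrist")
pickle.dump((a,b,w),open("p3.pkl","wb"))
f=lambda s,x,y:cv2.resize(s["image"][y:y+75,x:x+100],None,fx=4,fy=4,interpolation=2)
c=np.vstack([np.hstack([f(a,205,135),f(b,380,195)]),cv2.resize(w["image"][40:340,120:520],(800,300))[:, :]])
cv2.imwrite("pics/z2.png",c[:,:,::-1])
```

```text
3.5 [0.4964728  0.20299672 0.28946676] [ 3.13857493e+00 -1.29852655e-03  1.40981406e+00] [-0.27251705  0.57040009  0.24528586]
```

View pics/z2.png

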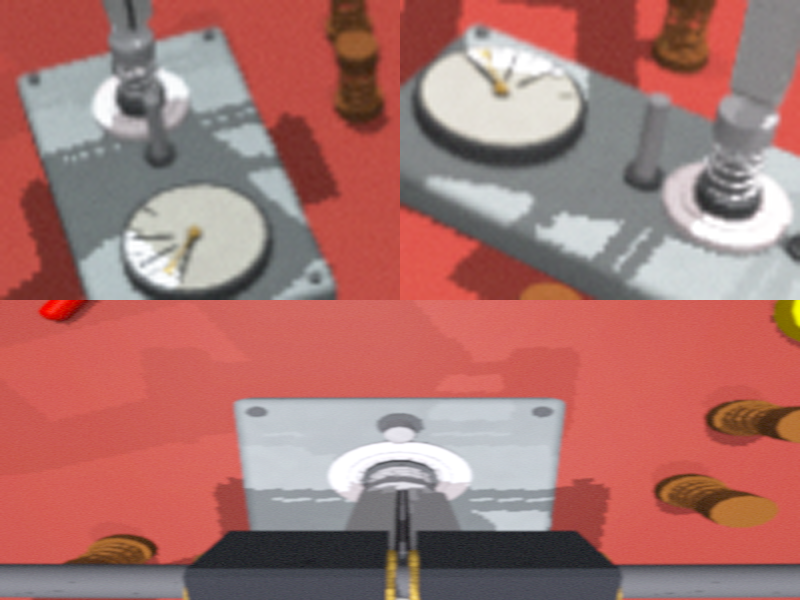

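The fingertips sit just above the cap and centred on it. The side view shows the needle near zero, with the drag hand beside it.

Request:
apply_moves([
  [[0,0,0.06,0,1],[0,0,0.12,0,1],[0,0,0.18,0,1],[0,0,0.24,0,1],[0,0,0.24,0,1],[0,0,0.24,0,1]],
])

```text
time: 4.4
tool_pos: [0.4958, 0.2037, 0.2759]
ee_rot: [3.141, -0.0, 1.411]
wrist_force: [-1.0, 1.0, 1.6]
width: 0.0004
finger_force: 1.2
```

Run:
```python
from h import *
o=telemetry.get_obs();print(o["time"],o["tool_pos"],o["wrist_force"])
```

```text
4.4 [0.49582286 0.20365744 0.27591461] [-0.98714035  0.95336549  1.64881267]
```

Request:
apply_moves([
  [[0,0,0.05,0,1],[0,0,0.1,0,1],[0,0,0.14,0,1],[0,0,0.14,0,1],[0,0,0.14,0,1]],
])

```text
time: 5.03
tool_pos: [0.4958, 0.2036, 0.2689]
ee_rot: [3.141, -0.0, 1.411]
wrist_force: [-1.0, 0.1, 3.8]
width: 0.0006
finger_force: 2.3
```

Run:
```python
from h import *
o=telemetry.get_obs();print(o["time"],o["tool_pos"],o["wrist_force"],o["wrist_torque"])
```

```text
5.025 [0.49584279 0.20363803 0.26885954] [-1.04290709  0.06882928  3.7722757 ] [-0.01610821  0.16676106  0.01604206]
```

Request:
apply_moves([
  [[0,0,0.018,0,1],[0,0,0.018,0,1],[0,0,0.018,0,1]],
])

```text
time: 5.4
tool_pos: [0.4958, 0.2036, 0.2678]
ee_rot: [3.141, -0.0, 1.411]
wrist_force: [-1.0, 0.4, 5.6]
width: 0.0003
finger_force: 2.4
```

Run:
```python
from h import *
import pickle
o=telemetry.get_obs();print(o["time"],o["tool_pos"],o["wrist_force"])
a=snap("side");b=snap("scene")
pickle.dump((a,b),open("p4.pkl","wb"))
f=lambda s,x,y:cv2.resize(s["image"][y:y+75,x:x+100],None,fx=4,fy=4,interpolation=2)
g=lambda s,x,y:cv2.resize(s["image"][y:y+30,x:x+80],None,fx=10,fy=10,interpolation=2)
c=np.vstack([np.hstack([f(a,205,135),f(b,380,195)]),g(b,425,210)])
cv2.imwrite("pics/z3.png",c[:,:,::-1])
F=[telemetry.get_obs()["wrist_force"][2]];print(F)
```

```text
5.4 [0.49583835 0.20363596 0.26781978] [-1.02416915  0.362208    5.56992043]
[np.float64(5.075124575979802)]
```

View pics/z3.png

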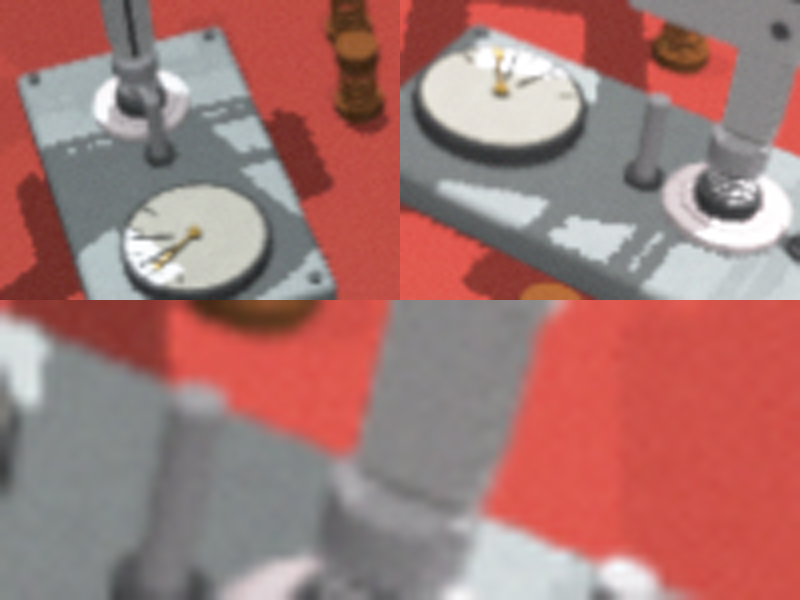

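The cap top is level with the midpoint of the post tops, and the needle reads about 5 N with the drag hand pushed beside it. That makes the spring soft. I'll hold, then release.

Request:
apply_moves([
  [[0,0,0,0,1],[0,0,0,0,1],[0,0,0,0,1],[0,0,0,0,1],[0,0,0,0,1],[0,0,0,0,1],[0,0,0,0,1],[0,0,0,0,1]],
])

```text
time: 6.5
tool_pos: [0.4958, 0.2036, 0.2678]
ee_rot: [3.141, 0.0, 1.411]
wrist_force: [-1.0, 0.5, 4.5]
width: 0.0007
finger_force: 2.4
```

Request:
apply_moves([
  [[0,0,-0.1,0,1],[0,0,-0.2,0,1],[0,0,-0.3,0,1],[0,0,-0.6,0,1],[0,0,-0.9,0,0.3],[0,0,-0.9,0,0.3],[0,0,-0.9,0,0.3],[0,0,-0.9,0,0.3]],
])

```text
time: 7.5
tool_pos: [0.4956, 0.2036, 0.3121]
ee_rot: [-3.14, 0.001, 1.411]
wrist_force: [-0.1, -0.1, -0.3]
width: 0.0368
finger_force: 0.0
```

Run:
```python
from h import *
s=snap("wrist","w5")
o=telemetry.get_obs();print(o["time"],o["tool_pos"],o["ee_rot"],o["width"],o["wrist_force"])
```

```text
7.55 [0.49562933 0.20355669 0.31202886] [-3.14036953e+00  7.14775310e-04  1.41116866e+00] 0.04109237085978141 [ 0.61501402 -0.18165675  0.33170819]
```

View pics/w5.png

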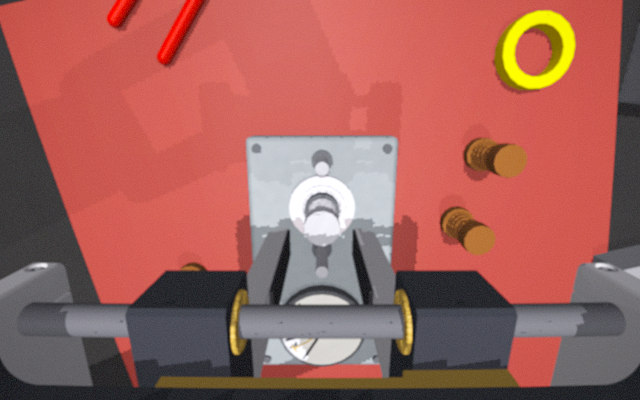

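The spring is upright at (322,215), centred between the open fingers.

Request:
apply_moves([
  [[-0.02,0,0.4,0,0.3],[-0.02,0,0.8,0,0.3],[-0.02,0,1.12,0,0.3],[-0.02,0,1.12,0,0.3],[-0.02,0,1.12,0,0.5],[-0.02,0,1.12,0,0.8],[-0.02,0,1.12,0,0.8],[-0.02,0,1.12,0,0.8],[-0.02,0,1.12,0,0.8],[-0.02,0,1.12,0,0.8]],
])

```text
time: 8.8
tool_pos: [0.4957, 0.2026, 0.257]
ee_rot: [3.141, -0.0, 1.411]
wrist_force: [-0.2, -0.5, -0.1]
width: 0.0249
finger_force: 30.0
```

Request:
apply_moves([
  [[0,0,-0.1,0,0.8],[0,0,-0.3,0,0.8],[0,0,-0.8,0,0.8],[0,0,-1.4,0,0.8],[0,0,-2,0,0.8],[0,0,-2,0,0.8],[0,0,-2,0,0.8]],
])

```text
time: 9.68
tool_pos: [0.4954, 0.2025, 0.3557]
ee_rot: [-3.14, 0.001, 1.411]
wrist_force: [-0.3, 0.5, -1.4]
width: 0.0252
finger_force: 30.0
```

Run:
```python
from h import *
o=telemetry.get_obs();print(o["time"],o["tool_pos"],o["ee_rot"],o["width"],o["finger_force"],o["wrist_force"])
y=o["ee_rot"][2];d=np.array([.5464,-.2222])-o["tool_pos"][:2]
print((d@[np.cos(y),np.sin(y)])/.05,(d@[np.sin(y),-np.cos(y)])/.05)
```

```text
9.675 [0.49539357 0.20252929 0.35570345] [-3.14023581e+00  7.86389618e-04  1.41109841e+00] 0.02517712672667019 29.999820291996002 [-0.25814819  0.51985707 -1.43877638]
-8.22427457249374 2.3579566953419198
```

Request:
apply_moves([
  [[-0.4,0.11,0,0,0.8],[-1.3,0.37,0,0,0.8],[-2.4,0.69,0,0,0.8],[-3.5,1.0,0,0,0.8],[-4.6,1.32,0,0,0.8],[-5.7,1.63,0,0,0.8],[-6.8,1.95,0,0,0.8],[-7.6,2.18,0,0,0.8],[-8.1,2.32,0,0,0.8],[-8.22,2.36,0,0,0.8]],
])

```text
time: 10.92
tool_pos: [0.5465, -0.2233, 0.3542]
ee_rot: [-3.137, -0.001, 1.409]
wrist_force: [0.0, 1.3, -1.9]
width: 0.0253
finger_force: 30.0
```

Request:
apply_moves([
  [[0,0,0.5,0,0.8],[0,0,1,0,0.8],[0,0,1.4,0,0.8],[0,0,1.7,0,0.8],[0,0,1.7,0,0.8],[0,0,1.7,0,0.8]],
])

```text
time: 11.68
tool_pos: [0.5471, -0.2217, 0.2726]
ee_rot: [3.14, 0.0, 1.412]
wrist_force: [0.1, -0.3, -0.0]
width: 0.025
finger_force: 30.0
```

Run:
```python
from h import *
import pickle
o=telemetry.get_obs();print(o["time"],o["tool_pos"],o["ee_rot"],o["width"],o["finger_force"],o["wrist_force"])
a,b,w=[snap(n) for n in("side","scene","wrist")];pickle.dump((a,b,w),open("p6.pkl","wb"))
f=lambda s,x,y:cv2.resize(s["image"][y:y+75,x:x+100],None,fx=4,fy=4,interpolation=2)
c=np.vstack([np.hstack([f(a,305,240),f(b,215,140)]),cv2.resize(w["image"][60:300,160:480],(400,300)).repeat(2,1)[:, :800]])
cv2.imwrite("pics/z4.png",c[:,:,::-1])
zf=o["tool_pos"][2]-.227
x,y=o["tool_pos"][:2]
print(zf,[proj(s,[[.5464,-.2222,.024],[x,y,zf]]) for s in (a,b,w)])
```

```text
11.675 [ 0.54708622 -0.2216993   0.27256499] [3.14042467e+00 3.64168057e-04 1.41157196e+00] 0.025040074131532395 29.999743402004242 [ 0.10019907 -0.33815141 -0.03480611]
0.04556499407621081 [array([[355.85297566, 288.26344786],
       [356.82531981, 282.00108019]]), array([[258.66551621, 195.60269857],
       [257.57470417, 187.46680754]]), array([[319.42466794, 217.94319842],
       [320.23612173, 226.63050624]])]
```

View pics/z4.png

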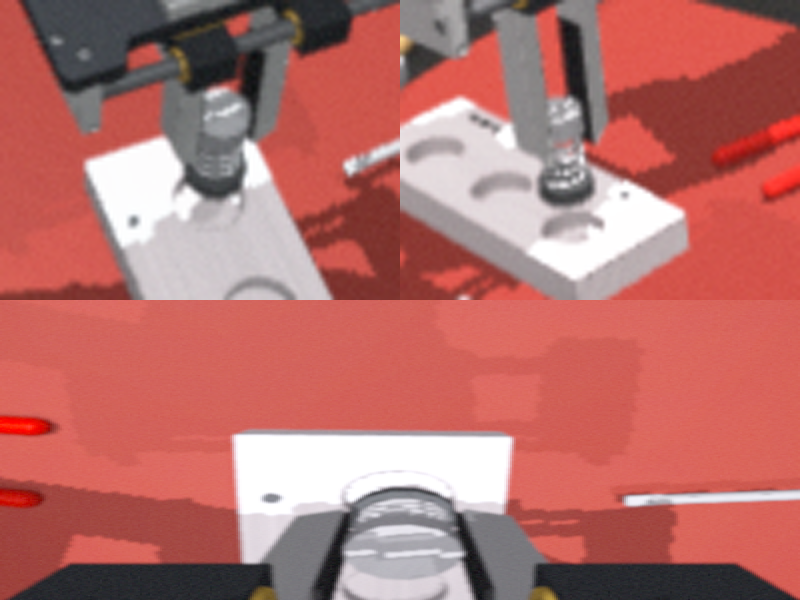

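The foot hangs just above well 1 (the one-pip well) and lines up in all three views. I'll lower it slowly.

Request:
apply_moves([
  [[-0.01,-0.014,0.15,0,0.8],[-0.01,-0.014,0.3,0,0.8],[-0.01,-0.014,0.4,0,0.8],[-0.01,-0.014,0.46,0,0.8],[-0.01,-0.014,0.5,0,0.8],[-0.01,-0.014,0.5,0,0.8]],
])

```text
time: 12.58
tool_pos: [0.546, -0.2223, 0.2467]
ee_rot: [-3.141, 0.0, 1.411]
wrist_force: [-0.4, 0.3, 0.2]
width: 0.0249
finger_force: 30.0
```

Run:
```python
from h import *
o=telemetry.get_obs();print(o["time"],o["tool_pos"],o["width"],o["finger_force"],o["wrist_force"],o["wrist_torque"])
```

```text
12.575 [ 0.54604803 -0.22229739  0.24666541] 0.024915496950892367 29.99977022409439 [-0.44593675  0.27682705  0.16861776] [-0.06635353 -0.07804851  0.00638836]
```

Request:
apply_moves([
  [[0,0,0.05,0,0.8],[0,0,0.1,0,0.8],[0,0,0.14,0,0.8],[0,0,0.15,0,0.8],[0,0,0.15,0,0.8]],
])

```text
time: 13.2
tool_pos: [0.546, -0.2223, 0.2393]
ee_rot: [3.142, 0.0, 1.411]
wrist_force: [-0.3, -1.1, -1.0]
width: 0.0253
finger_force: 30.0
```

Run:
```python
from h import *
o=telemetry.get_obs();print(o["time"],o["tool_pos"],o["width"],o["wrist_force"],o["wrist_torque"])
```

```text
13.2 [ 0.54604227 -0.22231793  0.23928261] 0.025272938297540393 [-0.3226529  -1.06680365 -0.99460396] [-0.08277713 -0.05266244  0.02078968]
```

Request:
apply_moves([
  [[0,0,0.01,0,0.8],[0,0,0.01,0,0.7],[0,0,0.01,0,0.6],[0,0,0.01,0,0.4],[0,0,0.01,0,0.3],[0,0,0.01,0,0.3],[0,0,0.01,0,0.3],[0,0,0.01,0,0.3]],
])

```text
time: 14.2
tool_pos: [0.546, -0.2223, 0.2388]
ee_rot: [3.142, 0.0, 1.411]
wrist_force: [0.4, 0.4, 0.6]
width: 0.0659
finger_force: 0.0
```

Request:
apply_moves([
  [[0,0,-0.3,0,0.3],[0,0,-0.8,0,0.3],[0,0,-1.4,0,0.3],[0,0,-2,0,0.3],[-1,0,-2.5,0,0.3],[-2,0,-2.6,0,0.3],[-2,0,-2.6,0,0.3]],
])

```text
time: 15.08
tool_pos: [0.5293, -0.324, 0.3707]
ee_rot: [3.139, 0.002, 1.407]
wrist_force: [0.8, 1.2, -0.6]
width: 0.0657
finger_force: 0.0
```

Run:
```python
from h import *
o=telemetry.get_obs();print(o["time"],o["tool_pos"],o["width"],o["wrist_force"])
a,b,w=[snap(n) for n in("side","scene","wrist")]
f=lambda s,x,y:cv2.resize(s["image"][y:y+75,x:x+100],None,fx=4,fy=4,interpolation=2)
c=np.vstack([np.hstack([f(a,305,240),f(b,215,140)]),cv2.resize(w["image"][0:150,120:520],(800,300))])
cv2.imwrite("pics/z5.png",c[:,:,::-1])
print([proj(s,[[.5464,-.2222,.064],[.5464,-.2222,.024]]) for s in (a,b,w)])
```

```text
15.075 [ 0.52928103 -0.32397048  0.37068703] 0.06568693097635589 [ 0.76879856  1.23254202 -0.55528424]
[array([[357.38270235, 277.133148  ],
       [355.85297566, 288.26344786]]), array([[256.65510829, 179.92251045],
       [258.66551621, 195.60269857]]), array([[321.19156097,  85.38939477],
       [321.10681209,  89.43023545]])]
```

View pics/z5.png

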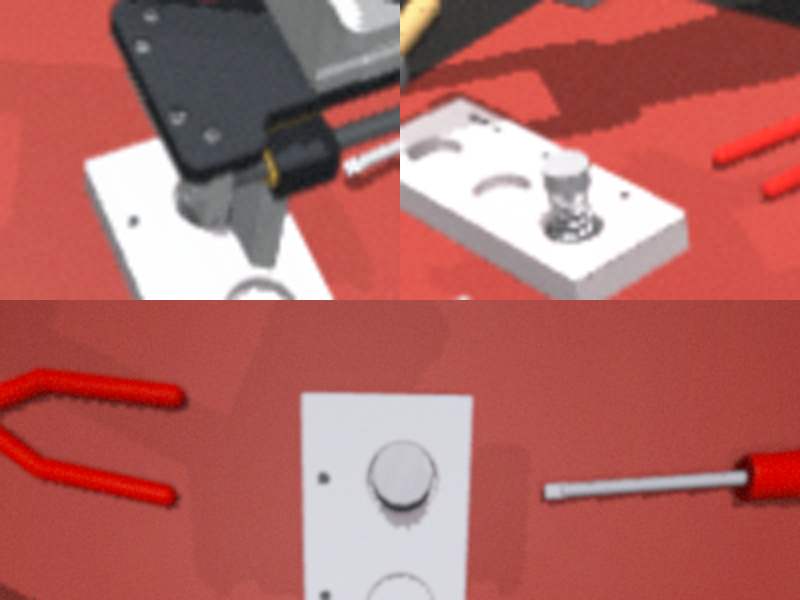

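The spring stands upright and fully home in well 1, beside the single pip, with its foot below the block's top. The gripper is clear of it.

```bash
python3 -c "
from bench import ticket
print(ticket.close_job())"
```

```text
the job is handed in; nothing more can be done
None
```

The spring read about 5 N at the mark, so it is soft; it now stands upright and fully home in well 1 (one pip), and the job is handed in.

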